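Fetch a silver knob from the covered parts carousel

ROBOT

A 6-joint arm with a two-finger parallel gripper is mounted at the origin on the work surface. World frame = base frame: x ahead of the robot, y to its left, z up, the work surface at z = 0. Lengths are in m, angles in rad, forces in N, time in s.
With the tool pointing down it reaches from about 0.325 to 0.75 m from the base axis. Payload 7.6 kg.
Tool frame: the origin (TCP) lies at the very end of the fingers, on their centre line; the grasp point (between the pads) lies 19 mm behind it (r.pinch_z is the distance from the TCP to the grasp point, in m); z points along the fingers, y is the line along which they close (so a half turn about z gives the same grasp; the last joint's range is limited). The gripper opens to 85 mm and grips with 20 to 120 N. Pads are 22 mm wide; open, the fingers measure 114 mm over their backs; the gripper's body (76 mm by 85 mm) begins 54 mm behind the grasp point. The pads swing forward as they close: fully open they stand 13 mm farther back than shut.
Start: joints at [-1.301, 0.052, 1.401, -0, 1.689, -0.07], TCP at [0.175, -0.495, 0.197] pointing down, gripper open.
Joint ranges: [-2.9, 2.9], [-0.91, 2.17], [0.12, 2.37], [-1.06, 4.2], [0.26, 2.73], [-2.93, 2.93]. Speed limits (rad/s): [2.57, 2.57, 3.01, 3.14, 3.14, 3.14].

INTERFACE

Orientations are given as a rotation vector (axis times angle).
In Python, from bench import r gives the robot as it stands. The module is installed in compiled form; this text tells all that it offers. Calls block until the motion is done:
- r.movep(position, orientation): joint-space move of the TCP to a pose.
- r.move_linear(position, rotation=None, rate=0.15, force_limit=None): straight line of the TCP; rotation=None keeps the orientation; rate is the mean speed in m/s. With force_limit (N) it stops when the force on the tool has changed by that much, and returns True; else False.
- r.move_joints(angles): joint-space move.
- r.command_gripper(opening, effort=None): finger opening in m; effort is the grip in N (None keeps the last); returns when the fingers have stopped.
- r.pause(seconds).
- r.solve_ik(position, orientation): joint angles nearest the present ones, or None.
- r.observe(): the state.
- r.snapshot(name): name is "scene" or "side" or "wrist"; returns a dict with "pixels" (480x640x3 uint8, red, green, blue), "range_z" (480x640 float32, m along the optical axis (not along the pixel's ray), 0 where there is no reading), "mtx" (3x3 intrinsics, pixels), "view" (4x4, takes a point from world to camera coordinates); the wrist camera has in their place "mount" (4x4, takes a point from camera to tool coordinates, whose origin is the TCP and whose axes are the flange's). Camera axes: x right, y down, z forward; pixel columns grow to the right and rows downward; lengths in m; the calibration is good to about 2 mm. A picture is of the moment at which its call begins: read the wrist's pose just before it.
A pose or a line that the arm cannot do raises r.IKError and nothing moves.
- r.job_done(): hands the job in; it is judged then, once.
Trained networks look in a picture, given as the dict that the camera call returned (one of the last four; its "shot" number tells which), for a name from the list of things; names that differ only in an ending like _2 or _b are one class to them, and where a whole thing is asked for, a point or a joint stands for the part that bears it (a point fixed in the world has none). Each returns a list of dicts, best first, with "p" (0 to 1); they miss things now and then, are a little off and sometimes report something else, mostly with a low value. They report only what shows in the picture. A call takes as long as a camera call. They do not tell look-alikes from the thing itself.
- r.silhouettes(thing, picture): "mask" (480x640 bool, what is visible of it) and "position" ([row, column] in pixels, amid what is visible of it).
- r.place_of(thing, picture): "position" ([row, column] in pixels: a listed point, or the origin of a listed thing).
The state is a dict: "time": time; "joint_positions": joint angles; "dq": joint speeds; "joint_efforts": joint torques, N m; "eef_pos": TCP position; "tcp_rot": TCP orientation; "wrist_force": force on the tool from outside, world axes, zero at the start; "wrist_torque": the same for the moment, N m; "opening": finger opening in m; "grip_force": force on a finger pad.
Only numpy, scipy, OpenCV 4.12 (cv2) and the standard library are available. Lean on these libraries where they do the work, as an engineer would, in place of code of your own. Each camera call takes 0.05 s, during which the arm holds its last target. There are 200 camera calls.

TASK

The silver control knob for the next board is kept in the orange bay of the parts carousel. Turn the wheel by its steel pegs through the open front of the hood, a stroke at a time, until the orange bay squarely faces the front ledge, and leave it there; then slide the bay's loose cover plate (do not lift it off) straight out until it lies flat and wholly on the ledge, and take the silver knob from whichever of the two pockets holds it. Set it upright on the floor of the pink tray, lowering it right down before letting go, and leave the black knob, the other two covers, the tray and the rest of the bench as they are.

Things in the scene. Friction and masses are not known exactly. Their poses are not given: they have to be found in the camera images.
- housing: Fixed carousel stand, base 330 mm square. Origin on the bench under the wheel's axis; z up, -x points to its open front (the robot's side). A clear flat hood, 330 mm wide, covers x -45 to +165 mm, underside 93 and top 97 mm above the bench; x below -45 mm is open from above. Aluminium front ledge: y -85 to +85 mm, x -260 to -153 mm, top 53.5 mm above the bench.
- wheel: Grey wheel, 304 mm across, turns either way without stops about the housing's z with a light drag (0.15 N m) and stays where left. Origin on the axis, 12 mm above the bench. Its floor is 32 mm above the bench. Orange bay along its own -x axis; blue bay 120, white 240 degrees anticlockwise of it seen from above. Equal yaw of wheel and housing: orange bay faces the ledge.
- orange_bay (a point): Centre of the orange-walled bay, 105 mm from the axis, at its rim, 55 mm above the bench. Each bay frame is 94 mm wide, from 66 to 144 mm from the axis. Inside, 84 mm wide, two pockets one behind the other: 71 to 104 and 107 to 140 mm from the axis, floor 32 mm above the bench, parted by a ridge 8 mm high.
- orange_peg (a point): One of six upright steel pegs for turning the wheel: 12 mm diameter, top 88 mm above the bench, 115 mm from the axis. Each bay has two, 48 degrees either side of its centre line. This one is 48 degrees anticlockwise of the orange bay; the point is 11 mm under its top. Pegs under the hood cannot be gripped.
- blue_bay (a point): The same point of the blue bay.
- white_bay (a point): The same point of the white bay.
- orange_cover_mid (a point): Centre of the orange bay's loose cover: orange plate 74 (own x) x 92 x 4 mm, 90 g, lying on the bay's rim over both pockets, centred on the bay. Its own x points to the wheel's axis at the start, z up.
- orange_cover_grip (a point): Centre of the orange grip block on that cover: 30 mm along the cover's x, 10 mm wide along its y, 26 mm high above the plate (top 85 mm above the bench); it stands 10 mm from the plate's centre towards the wheel's axis.
- blue_cover_mid (a point): Centre of the blue bay's cover, same kind, all blue. Leave in place.
- white_cover_mid (a point): Centre of the white bay's cover, same kind, all white. Leave in place.
- silver_knob_mid (a point): Silver aluminium control knob, plain upright cylinder 22 mm diameter, 19 mm high, 30 g; the point is its centre. At first it stands in one of the two pockets of the orange bay, under the cover.
- black_knob_mid (a point): Black knob of the same shape, standing in the other pocket of the orange bay. Leave it there.
- tray: Pink open kit tray, 100 (x) x 130 (y) x 22 mm high, walls and floor 4 mm, origin at the centre of its underside, fixed to the bench.
- board: Green circuit board with potentiometers, 120 x 200 mm, about 30 mm high; origin centre of underside. Bystander.
- bottle: White bottle, 40 mm diameter, 85 mm high, standing; origin centre of underside. Bystander.
- spool: Blue spool of wire, 52 mm diameter, 38 mm high; origin centre of underside. Bystander.
- screwdriver: Red-handled screwdriver, 170 mm, lying on the bench. Bystander.
- socket_block: Black three-way socket block, 160 x 55 x 42 mm; origin centre of underside. Bystander.
There are look-alikes about, which are no part of the job. Leave any green or red look-alike of the part that bears white_cover_mid alone.

How it is judged:
By the outcome, as a careful person would: the job done as asked, in the order asked, and still so for the second after the job is handed in, with the robot touching nothing.
It also fails if it takes over 72 s, if anything falls off the work surface, if the arm or the gripper's body presses on something with over 40 N, if the wrist force passes 120 N, or if a joint passes its speed limit or range.

## Working session

There is one attempt and no reset: what is moved stays moved. The work goes in short steps, each a Python script; the robot and the scene stay as the last script left them, time stands still between calls to the robot, and variables do not carry over. Pictures are saved under pics/ and viewed, at most 14 in all, crops included, and the job is handed in when it is done.

```bash
mkdir -p pics; cat > h.py <<'E'
import numpy as np, cv2
from scipy.spatial.transform import Rotation as R
from bench import r
def T():
    s=r.observe(); M=np.eye(4); M[:3,:3]=R.from_rotvec(s["tcp_rot"]).as_matrix(); M[:3,3]=s["eef_pos"]; return M
def snap(n):
    M=T(); p=r.snapshot(n)
    p["c2w"]=M@np.array(p["mount"]) if n=="wrist" else np.linalg.inv(p["view"]); return p
def save(p,f,crop=None,scale=1):
    im=p["pixels"][:,:,::-1]
    if crop: a,b,c,d=crop; im=im[a:b,c:d]
    if scale!=1: im=cv2.resize(im,None,fx=scale,fy=scale,interpolation=cv2.INTER_CUBIC)
    cv2.imwrite("pics/"+f,im)
def onz(p,rc,z):
    K=np.array(p["mtx"]); d=p["c2w"][:3,:3]@np.linalg.solve(K,[rc[1],rc[0],1.]); o=p["c2w"][:3,3]
    return o+d*(z-o[2])/d[2]
def bydepth(p,rc):
    K=np.array(p["mtx"]); y,x=int(round(rc[0])),int(round(rc[1])); w=p["range_z"][max(0,y-2):y+3,max(0,x-2):x+3]; w=w[w>0]
    if not len(w): return None
    c=np.linalg.solve(K,[rc[1],rc[0],1.])*np.median(w); return p["c2w"][:3,:3]@c+p["c2w"][:3,3]
def down(yaw): # tool z down, tool y (closing) at angle yaw+90deg... x axis at yaw
    return (R.from_euler('z',yaw)*R.from_euler('x',np.pi)).as_rotvec()
E
python3 - <<'E'
from h import *
np.set_printoptions(precision=3,suppress=True)
print(r.observe(), r.pinch_z)
Z=dict(housing=0,wheel=.012,orange_bay=.055,orange_peg=.077,blue_bay=.055,white_bay=.055,orange_cover_mid=.057,orange_cover_grip=.072,blue_cover_mid=.057,white_cover_mid=.057,tray=0)
for n in("scene","side"):
    p=snap(n); save(p,n+"0.png"); print(n,p["c2w"][:3,3])
    for k,z in Z.items():
        for d in r.place_of(k,p)[:3]: print(k,round(d["p"],2),np.round(d["position"]),onz(p,d["position"],z),bydepth(p,d["position"]))
E
```

```text
{'time': 0.0, 'joint_positions': array([-1.301,  0.053,  1.402, -0.   ,  1.689, -0.07 ]), 'dq': array([-0.   , -0.002,  0.   ,  0.001, -0.002, -0.002]), 'joint_efforts': array([  0.002, -38.166, -36.019,   0.   ,   0.006,  -0.   ]), 'eef_pos': array([ 0.175, -0.495,  0.196]), 'tcp_rot': array([-3.095, -0.531,  0.   ]), 'wrist_force': array([0.122, 0.613, 0.542]), 'wrist_torque': array([-0.026,  0.032,  0.027]), 'grip_force': 0.0, 'opening': 0.08522507684549263} 0.0187
scene [ 1.613 -0.343  1.023]
housing 0.89 [312. 291.] [ 0.641 -0.114  0.   ] [ 0.734 -0.136  0.098]
orange_bay 0.74 [319. 327.] [ 0.736 -0.06   0.055] [ 0.773 -0.072  0.096]
orange_bay 0.51 [308. 430.] [0.762 0.166 0.055] [0.72  0.191 0.007]
orange_bay 0.16 [276. 414.] [0.66  0.173 0.055] [0.626 0.191 0.021]
orange_peg 0.53 [274. 410.] [0.673 0.155 0.077] [0.622 0.182 0.026]
orange_cover_mid 0.45 [321. 325.] [ 0.742 -0.066  0.057] [ 0.778 -0.078  0.097]
blue_cover_mid 0.72 [264. 311.] [ 0.557 -0.044  0.057] [ 0.602 -0.057  0.098]
white_cover_mid 0.76 [220. 198.] [ 0.319 -0.278  0.057] [ 0.254 -0.275  0.009]
tray 0.81 [2
[... 455 characters left out ...]
5 -0.202  0.055] [ 0.603 -0.224  0.097]
white_bay 0.95 [258. 382.] [ 0.626 -0.201  0.055] [ 0.603 -0.224  0.097]
orange_cover_mid 0.16 [164. 313.] [0.677 0.163 0.057] [0.691 0.183 0.034]
orange_cover_grip 0.33 [242. 359.] [ 0.602 -0.139  0.072] [ 0.59  -0.154  0.096]
blue_cover_mid 0.83 [228. 318.] [ 0.555 -0.035  0.057] [ 0.551 -0.041  0.066]
white_cover_mid 0.94 [226. 196.] [0.305 0.152 0.057] [0.316 0.186 0.017]
white_cover_mid 0.89 [259. 382.] [ 0.622 -0.203  0.057] [ 0.601 -0.225  0.097]
white_cover_mid 0.57 [177. 215.] [0.431 0.276 0.057] [0.451 0.324 0.006]
tray 0.63 [177. 215.] [0.452 0.332 0.   ] [0.45  0.326 0.007]
tray 0.18 [242. 359.] [ 0.64  -0.095  0.   ] [ 0.589 -0.153  0.096]
```

View pics/scene0.png

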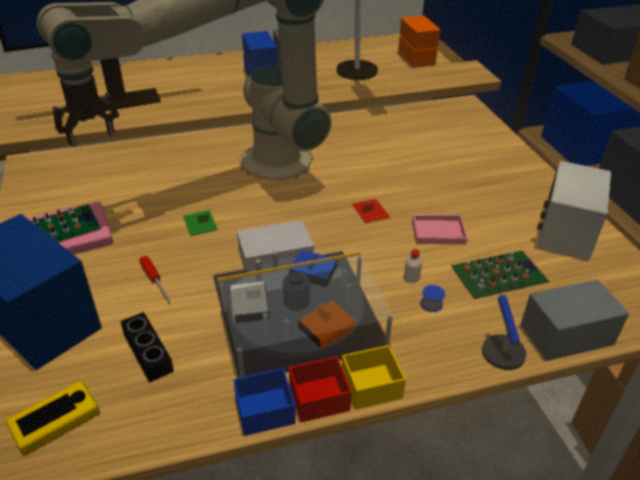

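View pics/side0.png

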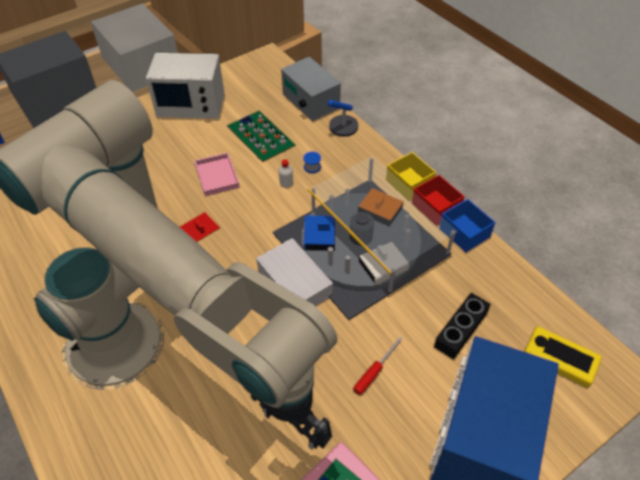

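The scene view shows the carousel at about (300,310): orange cover at (327,322) at the far side under the hood, blue at (313,265), white at (249,300). The pink tray is at (438,230), and the loose green (200,222) and red (371,210) plates are look-alikes. Next I'll fit the ledge and take a close wrist look.

```bash
cat >> h.py <<'E'
def cloud(p):
    K=np.array(p["mtx"]); z=p["range_z"].astype(float); v,u=np.mgrid[:480,:640]
    P=np.stack([(u-K[0,2])/K[0,0]*z,(v-K[1,2])/K[1,1]*z,z],-1)@p["c2w"][:3,:3].T+p["c2w"][:3,3]
    P[z<=0]=np.nan; return P
E
python3 - <<'E'
from h import *
np.set_printoptions(precision=3,suppress=True)
r.movep([0.47,-0.09,0.36],down(0.0))
p=snap("wrist"); save(p,"w1.png"); print(r.observe()["time"],p["c2w"])
for n,q in(("scene",snap("scene")),("side",snap("side")),("w",p)):
    P=cloud(q); m=(abs(P[...,2]-.0535)<.006)&(abs(P[...,0]-.45)<.12)&(abs(P[...,1]+.1)<.17)
    m=cv2.morphologyEx(m.astype(np.uint8),cv2.MORPH_OPEN,np.ones((5,5)))
    k,l,st,_=cv2.connectedComponentsWithStats(m)
    i=1+np.argmax(st[1:,4]); X=P[l==i][:,:2]; print(n,len(X),P[l==i][:,2].mean(),cv2.minAreaRect(X.astype(np.float32)))
Z=dict(housing=0,wheel=.012,orange_bay=.055,orange_peg=.077,blue_bay=.055,white_bay=.055,blue_cover_mid=.057,white_cover_mid=.057,orange_cover_mid=.057)
for k,z in Z.items():
    for d in r.place_of(k,p)[:2]: print(k,round(d["p"],2),np.round(d["position"]),onz(p,d["position"],z))
E
```

```text
3.1583 [[-0.001 -0.949 -0.315  0.55 ]
 [-1.     0.     0.    -0.09 ]
 [-0.     0.315 -0.949  0.535]
 [ 0.     0.     0.     1.   ]]
scene 1901 0.054297765313112714 ((0.43492162227630615, -0.10385485738515854), (0.11919320374727249, 0.17072884738445282), 0.5358183979988098)
side 2251 0.05419819788607063 ((0.4306163489818573, -0.10410274565219879), (0.17461761832237244, 0.10859890282154083), 89.85028076171875)
w 8294 0.052415067870622 ((0.4330599009990692, -0.1024584025144577), (0.10741617530584335, 0.17031027376651764), 0.8689302802085876)
housing 0.67 [ 63. 334.] [ 0.636 -0.102  0.   ]
blue_cover_mid 0.65 [122. 287.] [ 0.556 -0.038  0.057]
white_cover_mid 0.79 [267. 159.] [0.348 0.165 0.057]
white_cover_mid 0.65 [302. 426.] [ 0.287 -0.248  0.057]
orange_cover_mid 0.56 [ 34. 574.] [ 0.659 -0.396  0.057]
orange_cover_mid 0.27 [122. 288.] [ 0.556 -0.04   0.057]
```

View pics/w1.png

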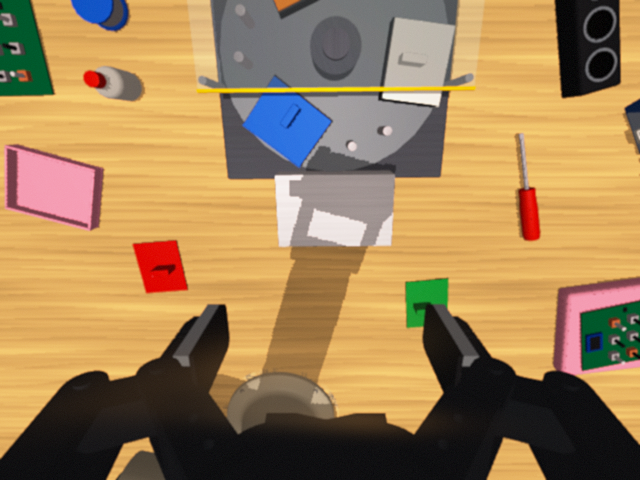

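The wrist view shows the open front. The blue cover is at (287,122) and the white one at (417,62), half under the yellow hood edge at row 90. Free pegs are at (351,146) and (388,130), and the ledge is at (335,210). The ledge fit, 107 x 170 mm, gives axis ≈ (0.6395,-0.100) and yaw ≈ 0.8°. The orange bay must turn about +157° anticlockwise, in three strokes.

```bash
cat >> h.py <<'E'
C=np.array([.6395,-.1000]); YAW=.0135; ZG=.062
def pt(deg,rad=.115,z=ZG):
    a=np.pi+YAW+np.radians(deg); return [C[0]+rad*np.cos(a),C[1]+rad*np.sin(a),z]
def phi(P):
    d=P[:2]-C; return (np.degrees(np.arctan2(d[1],d[0])-np.pi-YAW)+180)%360-180, np.hypot(*d)
def stroke(a,b,zup=.125):
    o=down(YAW); r.command_gripper(.032,20); r.movep(pt(a,z=zup),o); r.move_linear(pt(a),rate=.12)
    r.command_gripper(0.0,20); s=r.observe(); print("grip",s["opening"],s["grip_force"],s["time"])
    n=max(1,int(np.ceil(abs(b-a)/11)))
    for t in np.linspace(a,b,n+1)[1:]: r.move_linear(pt(t),rate=.12)
    s=r.observe(); print("end",s["opening"],s["wrist_force"],phi(s["eef_pos"]))
    r.command_gripper(.032); r.move_linear(pt(b,z=zup),rate=.2)
E
python3 - <<'E'
from h import *
np.set_printoptions(precision=3,suppress=True)
p=snap("wrist")
a=[phi(onz(p,q,.088)) for q in((146,351),(130,388))]; b=phi(onz(p,(122,287),.059)); print(a,b)
assert abs(a[0][1]-.115)<.008
a0=(a[0][0]+a[1][0]-24)/2; print(a0)
stroke(a0,54)
print(r.observe()["time"])
r.movep([0.47,-0.09,0.30],down(YAW)); p=snap("wrist"); save(p,"w2.png")
for k,z in dict(blue_cover_mid=.059,orange_cover_mid=.059,orange_peg=.077,white_cover_mid=.059).items():
    for d in r.place_of(k,p)[:2]: print(k,round(d["p"],2),np.round(d["position"]),phi(onz(p,d["position"],z)))
print(r.observe()["time"])
E
```

```text
[(np.float64(9.939345325135832), np.float64(0.11427749251237075)), (np.float64(35.129485422213975), np.float64(0.11465683035167315))] (np.float64(-37.67597276450903), np.float64(0.1038557180045439))
10.534415373674904
grip -9.744284796509777e-06 0.0 6.3667
end 1.2849182295767518e-05 [-0.493 -0.067 -0.953] (np.float64(53.706668091070526), np.float64(0.11475971784410119))
8.575
blue_cover_mid 0.72 [120. 285.] (np.float64(-36.162513975726455), np.float64(0.10162957693028259))
white_cover_mid 0.75 [322. 435.] (np.float64(21.786827394737145), np.float64(0.37704339019200783))
white_cover_mid 0.7 [276. 140.] (np.float64(-43.14020653315464), np.float64(0.38310914304488086))
9.7333
```

View pics/w2.png

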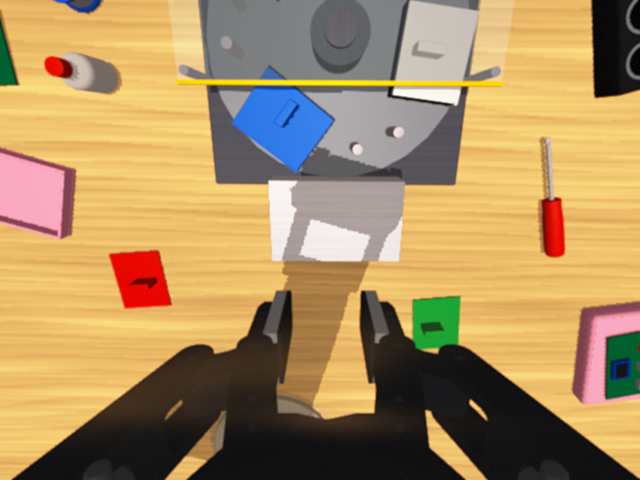

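The gripper closed on nothing: the opening went to 0, and the pegs are still at (357,149) and (398,132). I'll go back to the peg and look from close by before gripping.

```bash
python3 - <<'E'
from h import *
np.set_printoptions(precision=4,suppress=True)
p=snap("wrist")
a=[phi(onz(p,q,.088)) for q in((149,357),(132,398))]; print(a)
a0=(a[0][0]+a[1][0]-24)/2; o=down(YAW)
r.command_gripper(.032,20); r.movep(pt(a0,z=.125),o); print(pt(a0),r.observe()["eef_pos"]); p=snap("wrist"); save(p,"w3a.png")
print(r.move_linear(pt(a0),rate=.1,force_limit=15)); s=r.observe(); print(s["eef_pos"],s["wrist_force"],s["opening"],s["time"])
q=snap("wrist"); 
cv2.imwrite("pics/w3.png",cv2.resize(np.hstack([p["pixels"],q["pixels"]])[:,:,::-1],(800,300)))
E
```

```text
[(np.float64(10.751187684743286), np.float64(0.11463167426950124)), (np.float64(34.57606701905621), np.float64(0.11510828692966216))]
[np.float64(0.5267835651092847), np.float64(-0.12280362483306428), 0.062] [ 0.5275 -0.1229  0.1269]
False
[ 0.5273 -0.1229  0.0628] [ 0.1995  0.5356 -0.0051] 0.03194301583936136 11.6083
```

View pics/w3.png

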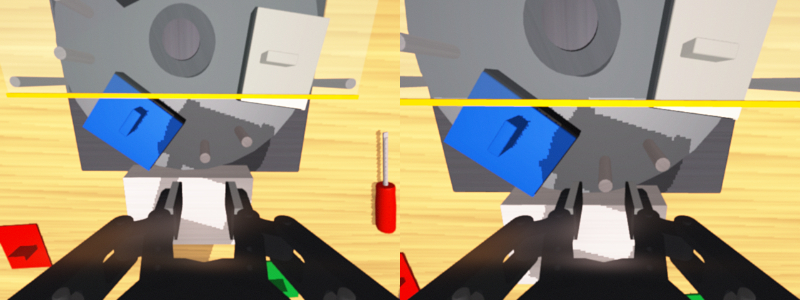

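```bash
python3 - <<'E'
from h import *
np.set_printoptions(precision=4,suppress=True)
p=snap("wrist"); K=np.array(p["mtx"]); 
for w in ([0,0,0],[0,.016,0],[0,-.016,0],[0,0,-.019],[0,0,-.026]):
    c=(np.linalg.inv(p["mount"])@np.r_[w,1])[:3]; u=K@c; print(w,u[:2]/u[2],c)
print(np.array(p["mount"]),K)
for z in(.088,): print(onz(p,(259,330),z))
print(bydepth(p,(259,330)), bydepth(p,(310,305)),bydepth(p,(310,368)),bydepth(p,(330,302)))
P=cloud(p); M=np.linalg.inv(T()); L=P@M[:3,:3].T+M[:3,3]; m=(abs(L[...,1])<.06)&(L[...,2]<.005)&(L[...,2]>-.04)&(L[...,0]<.03)&(L[...,0]>-.08)
print(np.nanmean(L[m],0),np.percentile(L[m],[2,10,50,90,98],axis=0))
save(p,"w4.png",(200,400,200,460),3)
E
```

```text
[0, 0, 0] [327.6056 276.4039] [0.0012 0.021  0.1921]
[0, 0.016, 0] [355.8778 276.4138] [0.0172 0.021  0.1921]
[0, -0.016, 0] [299.3331 276.394 ] [-0.0148  0.0209  0.1921]
[0, 0, -0.019] [327.8165 291.8971] [0.0012 0.0269 0.1741]
[0, 0, -0.026] [327.9056 298.4465] [0.0012 0.0291 0.1674]
[[ 0.0004 -0.9492 -0.3146  0.0803]
 [ 1.      0.0004  0.     -0.0012]
 [ 0.0001 -0.3146  0.9492 -0.1758]
 [ 0.      0.      0.      1.    ]] [[339.4609   0.     325.5463]
 [  0.     339.4609 239.3759]
 [  0.       0.       1.    ]]
[ 0.5478 -0.1236  0.088 ]
[ 0.5326 -0.1244  0.0495] [ 0.4865 -0.1081  0.0298] [ 0.538  -0.1387  0.1182] [ 0.485  -0.1074  0.0521]
[ 0.0118  0.0009 -0.0121] [[-0.0064 -0.0587 -0.0391]
 [-0.0012 -0.0529 -0.0244]
 [ 0.0133  0.001  -0.0143]
 [ 0.0234  0.0447  0.0048]
 [ 0.0283  0.0479  0.005 ]]
```

View pics/w4.png

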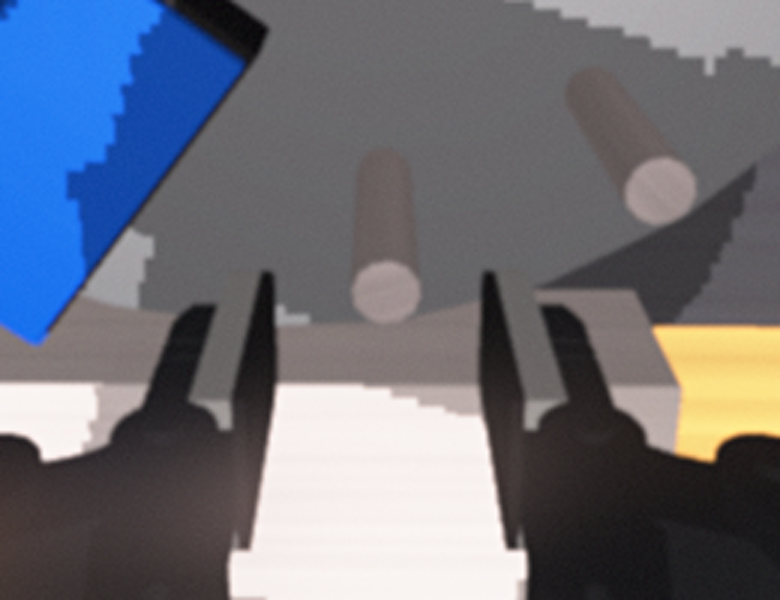

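The pixel corners and depth (right finger face at z ≈ 0.118) show that the part-open fingertips are far higher than I assumed. The peg was simply below them. The wheel floor is at 0.032, so I can lower safely with a force guard, then grip.

```bash
python3 - <<'E'
from h import *
np.set_printoptions(precision=4,suppress=True)
p=snap("wrist"); P=cloud(p); M=np.linalg.inv(T()); L=P@M[:3,:3].T+M[:3,3]
for c in (280,276,286,366,370): print(c,[np.round(L[rr,c],3) for rr in range(288,340,8)])
e=r.observe()["eef_pos"]
print(r.move_linear([e[0],e[1],.037],rate=.08,force_limit=10)); 
r.command_gripper(0,20); s=r.observe(); print(s["eef_pos"],s["wrist_force"],s["opening"],s["grip_force"],s["time"])
p=snap("wrist"); save(p,"w5.png",(200,400,200,460),2)
E
```

```text
280 [array([-0.023, -0.032,  0.031]), array([ 0.01 , -0.021, -0.043]), array([ 0.011, -0.02 , -0.051]), array([ 0.011, -0.019, -0.058]), array([ 0.011, -0.018, -0.063]), array([ 0.01 , -0.018, -0.068]), array([ 0.009, -0.018, -0.071])]
276 [array([-0.023, -0.035,  0.033]), array([ 0.01 , -0.023, -0.043]), array([ 0.011, -0.022, -0.052]), array([ 0.011, -0.021, -0.057]), array([ 0.01 , -0.02 , -0.063]), array([ 0.011, -0.019, -0.068]), array([ 0.009, -0.019, -0.072])]
286 [array([-0.023, -0.028,  0.031]), array([ 0.011, -0.018, -0.044]), array([ 0.011, -0.017, -0.051]), array([ 0.009, -0.017, -0.055]), array([ 0.006, -0.017, -0.055]), array([ 0.003, -0.017, -0.057]), array([-0.   , -0.017, -0.057])]
366 [array([-0.023,  0.026,  0.031]), array([ 0.011,  0.016, -0.045]), array([ 0.011,  0.016, -0.051]), array([ 0.01 ,  0.015, -0.056]), array([ 0.008,  0.015, -0.059]), array([ 0.005,  0.015, -0.06 ]), array([ 0.002,  0.015, -0.06 ])]
370 [array([-0.023,  0.029,  0.032]), array([ 0.011,  0.018, -0.044]), array([ 0.01 ,  0.017, -0.05 ]), array([ 0.011,  0.017, -0.057]), array([ 0.01 ,  0.016, -0.062]), array([ 0.01 ,  0.015, -0.067]), array([ 0.009,  0.015, -0.07 ])]
False
[ 0.5275 -0.1232  0.0374] [-1.4138 -0.1995  1.5811] 0.0106231131117889 19.77625697851181 12.5333
```

View pics/w5.png

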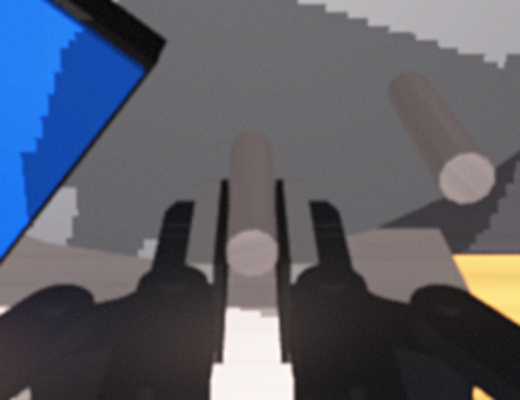

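Gripped: opening 10.6 mm, pad force 20 N, peg at crop (252,253) between the pads. The fingertips really sit about 30 mm above the reported TCP, so I'll use that offset. I'll finish stroke 1, then do strokes 2 and 3.

```bash
sed -i 's/ZG=.062/ZG=.037/; s/zup=.125/zup=.08/' h.py
python3 - <<'E'
from h import *
np.set_printoptions(precision=4,suppress=True)
p=snap("wrist"); P=cloud(p); M=np.linalg.inv(T()); L=P@M[:3,:3].T+M[:3,3]
m=(abs(L[...,1])<.02)&(abs(L[...,1])>.0085)&(abs(L[...,0]-.011)<.004)&(L[...,2]<0)&(L[...,2]>-.09)
print("tip z local",np.percentile(L[m][:,2],[90,97,99,100]),m.sum())
a=phi(r.observe()["eef_pos"])[0]; print(a)
for t in np.linspace(a,53,5)[1:]: r.move_linear(pt(t),rate=.12)
s=r.observe(); print("end",s["opening"],s["wrist_force"],phi(s["eef_pos"]))
r.command_gripper(.032); r.move_linear(pt(53,z=.08),rate=.2)
stroke(-43,20)
stroke(-4,48)
r.movep([0.47,-0.09,0.25],down(YAW)); p=snap("wrist"); save(p,"w6.png")
for k,z in dict(orange_cover_mid=.059,orange_cover_grip=.072,orange_peg=.077).items():
    for d in r.place_of(k,p)[:2]: print(k,round(d["p"],2),np.round(d["position"]),phi(onz(p,d["position"],z)))
for d in r.silhouettes("orange_cover_mid",p)[:2]:
    m=d["mask"]; print(d["p"],d["position"],m.sum(),cv2.minAreaRect(np.argwhere(m)[:,::-1].astype(np.float32)))
print(r.observe()["time"])
E
```

```text
tip z local [-0.052  -0.0423 -0.0387 -0.0367] 2952
10.920628393454876
end 0.01106153154481577 [-1.0113 -2.5273  6.8678] (np.float64(52.893121102704924), np.float64(0.11514528918628433))
grip 0.010817938200820179 20.296135246753693 16.3833
end 0.010681026701216893 [-0.8825 -2.3483  6.8043] (np.float64(20.12119780869176), np.float64(0.11468368406894905))
grip 0.011041547505395773 20.227045118808746 20.375
end 0.010484040575142918 [ 0.2639 -0.6068  6.9   ] (np.float64(48.07202987127408), np.float64(0.11461493849409102))
orange_cover_mid 0.63 [139. 334.] (np.float64(-2.6462529036103035), np.float64(0.1013911649319461))
orange_cover_grip 0.83 [134. 338.] (np.float64(-0.811775861201653), np.float64(0.09609922034264508))
orange_peg 0.93 [117. 430.] (np.float64(47.105099554681885), np.float64(0.11809732213742154))
0.6 [136.6, 334.4] 6528 ((335.8644104003906, 141.16165161132812), (90.27144622802734, 76.13298797607422), 2.12109637260437)
23.825
```

View pics/w6.png

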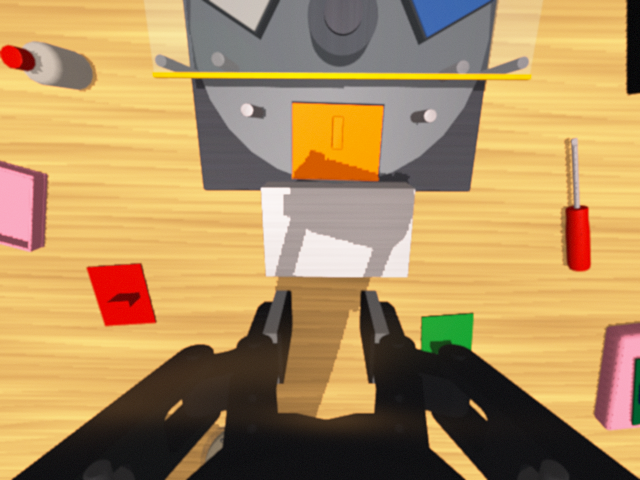

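All three strokes held. The orange cover now faces the ledge, with its plate spanning (291,102) to (384,181) and the orange pegs at (247,110) and (430,116). I'll check the angle from both pegs and the plate outline.

```bash
python3 - <<'E'
from h import *
np.set_printoptions(precision=4,suppress=True)
p=snap("wrist"); im=p["pixels"].astype(int)
for q in((109,247),(115,430)): print(phi(onz(p,q,.088)))
m=(im[...,0]>150)&(im[...,1]>60)&(im[...,1]<175)&(im[...,2]<60); m[:, :280]=0; m[:,400:]=0; m[:95]=0; m[190:]=0
hull=np.argwhere(m)
X=np.array([onz(p,q,.059)[:2] for q in hull],np.float32); print("orange",cv2.minAreaRect(X),len(X))
y=(im[...,0]>200)&(im[...,1]>160)&(im[...,2]<60); y[95:]=0
Y=np.array([onz(p,q,.097)[:2] for q in np.argwhere(y)],np.float32); print("strip",cv2.minAreaRect(Y),len(Y))
P=cloud(p); l=(abs(P[...,2]-.0535)<.006)&(abs(P[...,0]-.43)<.1)&(abs(P[...,1]+.1)<.12); l[:186]=0
l=cv2.morphologyEx(l.astype(np.uint8),cv2.MORPH_OPEN,np.ones((5,5))); Q=np.array([onz(p,q,.0535)[:2] for q in np.argwhere(l)],np.float32); print("ledge",cv2.minAreaRect(Q))
g=onz(p,(134,338),.072); print(g, phi(g))
E
```

```text
(np.float64(-49.34572934226739), np.float64(0.1132400129232024))
(np.float64(46.70327272684358), np.float64(0.11524950567664646))
orange ((0.5340666770935059, -0.09909116476774216), (0.0915062427520752, 0.07578831166028976), 89.11802673339844) 6073
strip ((0.5924467444419861, -0.10146476328372955), (0.004285488277673721, 0.33020323514938354), 0.5784273147583008) 1959
ledge ((0.43416932225227356, -0.10239062458276749), (0.1065782904624939, 0.16943155229091644), 0.7670276165008545)
[ 0.5433 -0.1004  0.072 ] (np.float64(-0.5446421346024977), np.float64(0.09624220549740674))
```

The pegs and plate both say the bay is about 1.4° short. I'll nudge it with one short regrip and re-measure from above the cover.

```bash
cat > meas.py <<'E'
from h import *
np.set_printoptions(precision=4,suppress=True)
def meas(p):
    im=p["pixels"].astype(int)
    for k,z in dict(orange_cover_mid=.059,orange_cover_grip=.072,orange_peg=.077).items():
        for d in r.place_of(k,p)[:1]: print(k,round(d["p"],2),np.round(d["position"]),onz(p,d["position"],z),phi(onz(p,d["position"],z)))
    P=cloud(p)
    m=(im[...,0]>1.6*im[...,1])&(im[...,0]>4*im[...,2])&(im[...,0]>90)|((im[...,0]>150)&(im[...,1]>60)&(im[...,1]<175)&(im[...,2]<60))
    m&=(abs(P[...,2]-.059)<.012)&(abs(P[...,1]+.1)<.06)&(P[...,0]>.38)&(P[...,0]<.6)
    m=cv2.morphologyEx(m.astype(np.uint8),cv2.MORPH_OPEN,np.ones((3,3)))
    X=np.array([onz(p,q,.059)[:2] for q in np.argwhere(m)],np.float32); print("plate",cv2.minAreaRect(X),len(X),P[m>0][:,2].mean())
E
python3 - <<'E'
from meas import *
stroke(47.8,49.5)
r.command_gripper(.032)
r.movep([.470,-.100,.20],down(YAW)); p=snap("wrist"); save(p,"w7.png"); meas(p); print(r.observe()["time"],r.observe()["eef_pos"])
E
```

```text
grip 0.010716322686131456 19.767461121082306 25.7833
end 0.010964580777798013 [-0.175   0.2988  5.4679] (np.float64(50.03099866643265), np.float64(0.11460857095734382))
orange_cover_mid 0.64 [144. 328.] [ 0.5359 -0.1005  0.059 ] (np.float64(-0.4918349825765631), np.float64(0.10358783535171777))
orange_cover_grip 0.56 [136. 330.] [ 0.5432 -0.1023  0.072 ] (np.float64(0.5699883094915776), np.float64(0.09632969814249287))
orange_peg 0.79 [112. 436.] [ 0.5627 -0.1886  0.077 ] (np.float64(48.32027703964212), np.float64(0.11721678237564837))
plate ((0.5342531800270081, -0.1027640625834465), (0.074369877576828, 0.09216247498989105), 0.7930091619491577) 7532 0.05781502595769759
27.8917 [ 0.4699 -0.1004  0.1983]
```

View pics/w7.png

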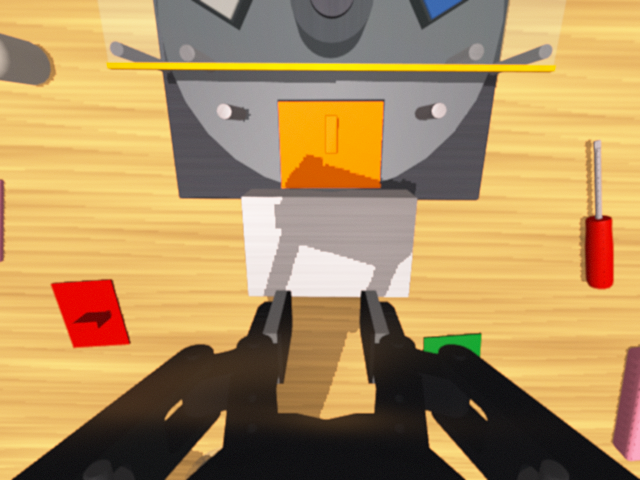

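The plate now reads 74.4 x 92.2 mm at (0.534,-0.103) with yaw 0.79°, and the ledge is at 0.77°: square. In the picture the grip block is at (331,134). I'll grip it and slide it out about 101 mm.

```bash
python3 - <<'E'
from meas import *
o=down(YAW); g=np.array([.542,-.1026])
r.movep([g[0],g[1],.075],o); print(r.move_linear([g[0],g[1],.029],rate=.1,force_limit=12))
r.command_gripper(0,25); s=r.observe(); print(s["eef_pos"],s["opening"],s["grip_force"],s["wrist_force"],s["time"])
e=s["eef_pos"]; 
assert .005<s["opening"]<.014
u=np.array([np.cos(YAW),np.sin(YAW)]); t=g-.101*u
print(r.move_linear([t[0],t[1],e[2]],rate=.07,force_limit=20)); s=r.observe(); print(s["eef_pos"],s["opening"],s["wrist_force"])
print(r.move_linear([t[0],t[1],e[2]-.0025],rate=.02,force_limit=4)); print(r.observe()["eef_pos"],r.observe()["wrist_force"])
r.command_gripper(.032); r.move_linear([t[0],t[1],.085],rate=.15)
r.movep([.47,-.103,.17],o); p=snap("wrist"); save(p,"w8.png"); meas(p)
for k in("silver_knob_mid","black_knob_mid"):
    for d in r.place_of(k,p)[:2]: print(k,round(d["p"],2),np.round(d["position"]),onz(p,d["position"],.0415))
print(r.observe()["time"])
E
```

```text
False
[ 0.5427 -0.1028  0.0302] 0.009699732153496914 28.812028169631958 [-1.3951  0.6714  5.6586] 29.45
False
[ 0.4412 -0.104   0.0302] 0.009131969442299954 [-0.1385  0.9929 -0.3752]
True
[ 0.4415 -0.104   0.0286] [-1.7953  0.787   3.3522]
orange_cover_mid 0.69 [260. 326.] [ 0.4355 -0.1028  0.059 ] (np.float64(0.01225007327957428), np.float64(0.20406222901238452))
orange_cover_grip 0.95 [257. 328.] [ 0.4436 -0.1039  0.072 ] (np.float64(0.35732513336000693), np.float64(0.19595931632321753))
orange_peg 0.56 [111. 444.] [ 0.5627 -0.1876  0.077 ] (np.float64(47.9802317544773), np.float64(0.11645748735230513))
plate ((0.4502938389778137, -0.10390667617321014), (0.10183457285165787, 0.09196042269468307), 0.8077723979949951) 7287 0.05617662602036798
silver_knob_mid 0.72 [125. 321.] [ 0.5516 -0.0971  0.0415]
black_knob_mid 0.6 [167. 330.] [ 0.5169 -0.1054  0.0415]
32.8833
```

View pics/w8.png

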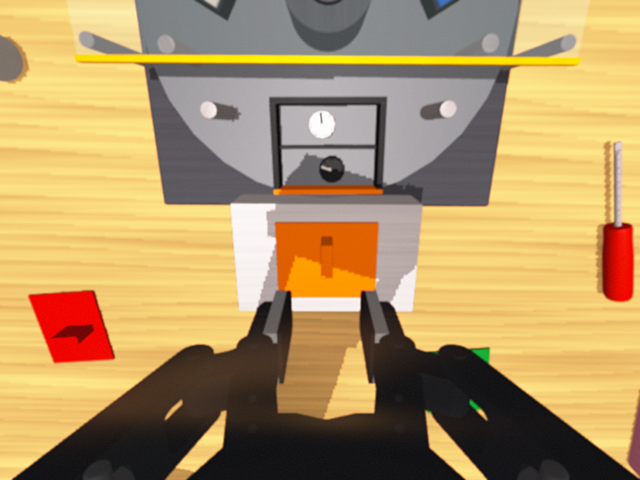

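The cover lies on the ledge at (327,258). The open bay shows the silver knob in the inner pocket at (321,125) and the black one in the outer pocket at (331,168). I'll take the silver one and carry it above the tray for a look.

```bash
python3 - <<'E'
from meas import *
p=snap("wrist")
for d in r.silhouettes("silver_knob_mid",p)[:1]: print(d["p"],d["position"],onz(p,d["position"],.047))
k=onz(p,(123.5,321),.049); print(k)
assert abs(k[0]-.552)<.01 and abs(k[1]+.1)<.02
o=down(YAW); x,y=k[0]-.002,k[1]
r.command_gripper(.034); r.movep([x,y,.075],o); print(r.move_linear([x,y,.001],rate=.1,force_limit=8)); s=r.observe(); print(s["eef_pos"],s["wrist_force"])
r.command_gripper(0,25); s=r.observe(); print(s["eef_pos"],s["opening"],s["grip_force"],s["wrist_force"],s["time"])
E
```

```text
0.91 [123.4, 324.4] [ 0.5521 -0.0995  0.047 ]
[ 0.5519 -0.0967  0.049 ]
False
[ 0.5505 -0.0969  0.0019] [-0.4627 -1.3819  0.1678]
[ 0.5506 -0.0969  0.0021] 0.0209812389701377 24.55931067466736 [-0.2111 -0.2402  4.4914] 34.9167
```

Grip holds at 21 mm. Lifting straight up and moving over the tray.

```bash
python3 - <<'E'
from meas import *
o=down(YAW); e=r.observe()["eef_pos"]
r.move_linear([e[0],e[1],.13],rate=.15); r.movep([.40,.28,.16],o); s=r.observe(); print(s["opening"],s["grip_force"],s["time"])
p=snap("wrist"); save(p,"w9.png")
for d in r.place_of("tray",p)[:2]: print(d["p"],d["position"],onz(p,d["position"],0))
im=p["pixels"].astype(int); P=cloud(p); m=(im[...,0]>im[...,1]+40)&(im[...,2]>im[...,1]+15)&(P[...,2]<.03)
m=cv2.morphologyEx(m.astype(np.uint8),cv2.MORPH_OPEN,np.ones((5,5)))
X=np.array([onz(p,q,.012)[:2] for q in np.argwhere(m)],np.float32); print(cv2.minAreaRect(X),len(X))
for d in r.silhouettes("silver_knob_mid",p)[:2]: print(d["p"],d["position"],bydepth(p,d["position"]))
E
```

```text
0.020510362835086938 24.45940911769867 37.4333
0.6 [150.6, 272.6] [0.4586 0.3319 0.    ]
((0.4614301323890686, 0.3291502296924591), (0.12308584153652191, 0.09421496838331223), 73.76170349121094) 8055
0.69 [310.7, 328.4] [0.4063 0.2794 0.2076]
```

View pics/w9.png

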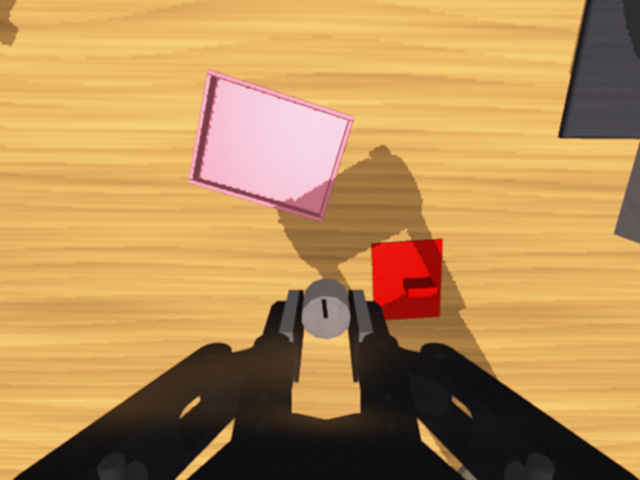

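The knob is held at (326,310) and the empty pink tray is at (272,145), centre ≈ (0.460,0.330), turned about -16°. I'll lower it with a force guard.

```bash
python3 - <<'E'
from meas import *
o=down(np.radians(-16)); t=[.460,.330]
r.movep([*t,.06],o); r.move_linear([*t,-.018],rate=.1)
print(r.move_linear([*t,-.034],rate=.02,force_limit=3)); s=r.observe(); print(s["eef_pos"],s["wrist_force"],s["opening"])
r.command_gripper(.032); r.move_linear([*t,.09],rate=.15); r.movep([.40,.28,.16],down(YAW))
p=snap("wrist")
for k in("silver_knob_mid",):
    for d in r.place_of(k,p)[:2]: print(k,d["p"],d["position"],onz(p,d["position"],.0135),bydepth(p,d["position"]))
q=snap("side"); cv2.imwrite("pics/w10.png",np.hstack([cv2.resize(p["pixels"][40:260,140:440],(400,293)),cv2.resize(q["pixels"][120:340,130:430],(400,293))])[:,:,::-1])
print(r.observe()["time"],r.observe()["eef_pos"])
E
```

```text
True
[ 0.4601  0.3301 -0.0259] [ 0.3454 -0.6972  4.0581] 0.020676259587568073
silver_knob_mid 0.75 [149.2, 275.9] [0.4601 0.3274 0.0135] [0.4607 0.3261 0.0225]
41.4333 [0.3998 0.2799 0.158 ]
```

View pics/w10.png

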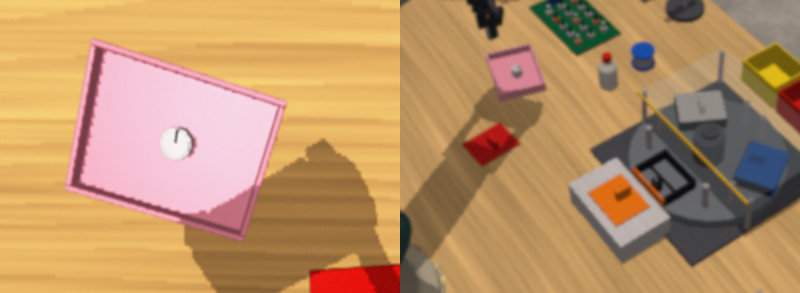

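The knob stands upright in the tray, with its top at z ≈ 0.0225. The orange cover lies on the ledge, the black knob is still in the bay, and the wheel is square. Handing in.

```bash
python3 -c "
from bench import r
print(r.job_done())"
```

```text
the job is handed in; nothing more can be done
None
```

The job is handed in at about 41 s of robot time: the orange bay faces the ledge, its cover lies flat on the ledge, the silver knob stands upright in the pink tray, and the black knob is still in its pocket.

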